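Shut the curing box and show the coasters' label plate

ROBOT

A 6-joint arm with a two-finger parallel gripper is mounted at the origin on the work surface. World frame = base frame: x ahead of the robot, y to its left, z up, the work surface at z = 0. Lengths are in mm, angles in rad, forces in N, time in s.
With the tool pointing down it reaches from about 350 to 875 mm from the base axis. Payload 4.2 kg.
Tool frame: the origin (TCP) lies midway between the tips of the shut fingers; the grasp point (between the pads) lies 19 mm behind it (arm.grasp_offset is the distance from the TCP to the grasp point, in mm); z points along the fingers, y is the line along which they close (so a half turn about z gives the same grasp; the last joint's range is limited). The gripper opens to 85 mm and grips with 20 to 120 N. Pads are 22 mm wide; open, the fingers measure 114 mm over their backs; the gripper's body (76 mm by 85 mm) begins 54 mm behind the grasp point. The pads swing forward as they close: fully open they stand 13 mm farther back than shut.
Start: joints at [1.583, 0.385, 0.008, 0, -1.194, -0.259], TCP at [152.657, 606.049, 231.312] pointing down, gripper open.
Joint ranges: [-3.14, 3.14], [-1.21, 2.06], [-1.07, 1.41], [-3.16, 2.05], [-2.99, -0.16], [-3.1, 3.1]. Speed limits (rad/s): [2.79, 2.79, 3.14, 3.14, 3.14, 3.14].

INTERFACE

Orientations are given as a unit quaternion [x, y, z, w].
In Python, from bench import arm gives the robot as it stands. The module is installed in compiled form; this text tells all that it offers.
- The arm moves only by the tool servo_tool, never from a script. Its argument "increments" is a list of rows, each a list of 7 numbers: the opening, from 0 (shut) to 1 (fully open), then the shift along the tool's x, y, z in m, then the turn, a rotation vector about the tool's x, y, z in degrees. In form: [[grip, x, y, z, ax, ay, az], ...]. A call has 1 to 12 rows; each row is the pose to reach, as a shift and turn from the pose commanded when the call began, along the tool's axes at that moment; what a row does not reach only later rows make up. A row lasts 1/8 s, in which the tool goes at most 62.5 mm and 10.7 degrees, less where a joint would pass 70% of its speed; a pose out of reach is approached as far as the arm can. A call with a gripper value outside its range is refused whole. The fingers move at their own pace and stop on an object; the grip force is fixed at half the most. Time passes only in rows, so rows that repeat a pose let the fingers close. It gives the time, the measured TCP pose, the force, the opening and the grip force at its end, in the units of the state.
- arm.read_state(): the state, without advancing time (a new reading comes with each control period).
- arm.get_image(name): name is "side" or "top" or "wrist"; returns a dict with "color" (480x640x3 uint8, red, green, blue), "fx", "fy", "cx", "cy" (pixels), "rvec" (rotation vector, rad) and "tvec" (3), from world to camera coordinates, as OpenCV has them; the wrist camera has in their place "hand_eye" (4x4, takes a point from camera to tool coordinates, whose origin is the TCP and whose axes are the flange's). Camera axes: x right, y down, z forward; pixel columns grow to the right and rows downward; lengths in mm; the calibration is good to about 2 mm. A picture is of the moment at which its call begins: read the wrist's pose just before it. There is no depth.
- arm.job_done(): hands the job in; it is judged then, once.
Trained networks look in the newest picture that a camera, given by its name, has taken for a name from the list of things; names that differ only in an ending like _2 or _b are one class to them, and where a whole thing is asked for, a point or a joint stands for the part that bears it (a point fixed in the world has none). Each returns a list of dicts, best first, with "p" (0 to 1); they miss things now and then, are a little off and sometimes report something else, mostly with a low value. They report only what shows in the picture. A call takes as long as a camera call. They do not tell look-alikes from the thing itself.
- arm.look_for(camera, thing): "box" ([centre column, centre row, width, height] in pixels, round what is visible of it).
- arm.spot_point(camera, thing): "centre" ([column, row] in pixels: a listed point, or the origin of a listed thing).
The state is a dict: "clock": time; "joints": joint angles; "joint_vel": joint speeds; "joint_efforts": joint torques, N m; "position": TCP position; "ee_rot": TCP orientation; "contact_force": force on the tool from outside, world axes, zero at the start; "wrist_torque": the same for the moment, N m; "gripper_width": finger opening in mm; "grasp_force": force on a finger pad.
Only numpy, scipy, OpenCV 4.12 (cv2) and the standard library are available. Lean on these libraries where they do the work, as an engineer would, in place of code of your own. Each camera call takes 0.05 s, during which the arm holds its last target. There are 200 camera calls.

TASK

The coasters in the UV curing box are poured: gently lower its lid until it is fully shut. Then, leaving everything else where it is, take their label plate from the bamboo rack (of the three plates on edge, the one with a notched corner; its frosted label is at the notched end, on the face where the notch is at the upper left), pinching it by the clear part and never by the frosted end. Finish while still holding it up steadily for the student across the table: lower edge at least 15 cm above the table, notched edge uppermost, tipped back about 45 degrees so that the frosted label looks up and squarely across the table, straight away from the robot's side.

Things in the scene. Friction and masses are not known exactly. Their poses are not given: they have to be found in the camera images.
- cure_lid (a joint): Angle of the curing box's lid in rad: 0 shut, about 0.9 to 1.3 at the start (standing open), at most 1.7. A stiff hinge: the lid stays where it is left and has to be pushed all the way down; this takes about 1 to 4 N at its front edge. It weighs about 0.3 kg.
- cure_box: White UV curing box fixed to the table, an open-topped tray 170 (x) by 200 (y) by 60 mm high with two gold coasters low inside and a black control panel on its front. Origin: centre of its underside; x points from its front (robot's side) to its rear, z up. The lid is hinged along the top of the rear wall.
- lid_hinge (a point): Middle of the lid's hinge line (y axis), 85 mm behind the box's centre, 60 mm above the table; turns with the lid. x points from the lid's front to the hinge, z out of its outer face; shut, the axes are the box's. The lid: a white slab, x -170 to 0, 200 mm wide, z 0 to 22 mm, with a finger lip 80 mm wide, 14 mm deep, z 2 to 10 mm, at the middle of its front edge.
- lid_front (a point): Middle of the lid's outer front edge: at x = -170, y = 0, z = 22 mm in the frame of lid_hinge, same axes. Shut, it is 82 mm above the table.
- rack: Bamboo drying rack fixed to the table, its y axis up to 120 degrees either way from straight away from the robot: a board 136 (x) by 172 (y) by 12 mm. Slots 9.8 mm wide along x, 22 mm apart, between two rows of teeth (x = +-38 to +-50 mm, tops 32 mm above the table); between the rows it is clear for the fingers. Plates only in the slots at y = -66, 0, +66 mm. Origin: centre of its underside.
- swatch: Label plate of milky resin with gold flakes, 120 (x) by 8 (y) by 60 mm (z), 62 g, on its long edge in one of the three used slots, lower edge 12 mm above the table. Origin: middle of its lower edge. x to the frosted end, y out of the label face, z up. A 16 mm square is missing at x 44 to 60, z 44 to 60. Frosted end: x 26 to 60, matt white label on the +y face. Fingers only on x -60 to 26.
- blank_a: A plain plate, same resin, flakes and size as the label plate but with no notch and no frosted end, in another of the three slots; axes and origin as the label plate's. To be left alone, as everything below.
- blank_b: The second plain plate, like blank_a, in the remaining slot.
- coaster_a: Finished gold coaster lying on the table, about 102 mm across, 9 mm high. Origin: centre of its underside (also for the next ones).
- jar_a: Small clear jar of gold flake with a black cap, 47 mm across, 54 mm high.
- jar_b: Such a jar of copper flake, with a wooden craft stick lying on its cap, 56 mm high.
- jar_c: Such a jar of silver flake, 54 mm high.
- cup: White open mixing cup, 60 mm across, 70 mm high.
- sight_line (a point): A point in the air in front of the robot, fixed, nothing solid: it only gives the direction from which the student looks. Its z axis points at the student's eyes, straight away from the robot's side (world x) and 45 degrees up; its y axis is the world's y (robot's left). The plate need not be at this point.
There are look-alikes about, which are no part of the job. There is more than one size of the rack; the job needs the larger.

How it is judged:
By the outcome, as a careful person would: the job done as asked, in the order asked, and still so for the second after the job is handed in, while the arm keeps its last pose, push and grip.
It also fails if it takes over 61 s, if anything falls off the work surface, if the arm or the gripper's body presses on something with over 40 N, if the wrist force passes 120 N, or if a joint passes its speed limit or range.

## Working session

There is one attempt and no reset: what is moved stays moved. The work goes in short steps, Python scripts to look and compute and a tool call to move; the robot and the scene stay as the last step left them, time stands still between calls to the robot, and variables do not carry over. Pictures are saved under pics/ and viewed, at most 10 in all, crops included, and the job is handed in when it is done.

Besides the shell and the picture viewer there is one more tool, called by a JSON object that holds its "method" and its "body". servo_tool: Moves the arm, as the interface text tells. Its arguments: {"type":"object","properties":{"increments":{"type":"array","items":{"type":"array","items":{"type":"number"}}}},"required":["increments"]}

```bash
mkdir -p pics
cat > h.py <<'E'
import numpy as np, cv2
from scipy.spatial.transform import Rotation as R
from bench import arm
def save(cam,fn):
    im=arm.get_image(cam); cv2.imwrite('pics/'+fn,im['color'][:,:,::-1]); return im
def cam(im,st=None):
    """returns camera centre, R cam->world, K"""
    K=(im['fx'],im['fy'],im['cx'],im['cy'])
    if 'hand_eye' in im:
        st=st or arm.read_state(); H=np.array(im['hand_eye']); Rt=R.from_quat(st['ee_rot']).as_matrix()
        return Rt@H[:3,3]+np.array(st['position']), Rt@H[:3,:3], K
    Rm=cv2.Rodrigues(np.array(im['rvec'],float))[0]; return -Rm.T@np.array(im['tvec']).ravel(), Rm.T, K
def ray(c,px):
    C,Rw,K=c; d=Rw@np.array([(px[0]-K[2])/K[0],(px[1]-K[3])/K[1],1]); return C,d/np.linalg.norm(d)
def onz(c,px,z):
    C,d=ray(c,px); return C+d*(z-C[2])/d[2]
def proj(c,P):
    C,Rw,K=c; p=(np.atleast_2d(P)-C)@Rw; return np.c_[K[0]*p[:,0]/p[:,2]+K[2],K[1]*p[:,1]/p[:,2]+K[3]]
def tri(rays):
    A=np.zeros((3,3));b=np.zeros(3)
    for C,d in rays: M=np.eye(3)-np.outer(d,d);A+=M;b+=M@C
    X=np.linalg.solve(A,b); return X,[np.linalg.norm(np.cross(X-C,d)) for C,d in rays]
E
python3 - <<'E'
from h import *
np.set_printoptions(precision=1,suppress=True)
print(arm.read_state())
for c in ['side','top','wrist']:
    im=save(c,c+'0.png'); cc=cam(im); print(c,cc[0],cc[1][:,2],cc[2])
    for t in ['cure_box','rack','swatch','blank_a','cure_lid']:
        print(t,[(np.round(b['box']),round(b['p'],2)) for b in arm.look_for(c,t)][:4])
    for t in ['lid_hinge','lid_front','cure_box','rack','swatch','blank_a']:
        print('pt',t,[(np.round(b['centre'],1),round(b['p'],2)) for b in arm.spot_point(c,t)][:4])
E
```

```text
{'clock': 0.0, 'joints': array([ 1.6,  0.4,  0. , -0. , -1.2, -0.3]), 'joint_vel': array([ 0., -0., -0., -0., -0., -0.]), 'joint_efforts': array([ -0. , -39.2,  18.8,   4.2,  -0. ,  -0. ]), 'position': array([152.5, 605.5, 230.2]), 'ee_rot': array([ 1. , -0.1, -0. ,  0. ]), 'contact_force': array([ 0.1, -0.7, -1. ]), 'wrist_torque': array([ 0.,  0., -0.]), 'grasp_force': 0.0, 'gripper_width': 85.30460960437428}
side [328.1 806.1 762. ] [ 0.1 -0.8 -0.6] (532.1854469381896, 532.1854469381896, 312.3442660984223, 242.93530438830086)
cure_box [(array([228., 372., 153., 191.]), 0.78), (array([212., 294.,  22.,  19.]), 0.19)]
rack [(array([391., 409.,  74.,  78.]), 0.7), (array([310., 285.,  90.,  48.]), 0.56)]
swatch [(array([325., 251.,  42.,  36.]), 0.73)]
blank_a [(array([313., 262.,  50.,  36.]), 0.83), (array([295., 278.,  42.,  37.]), 0.63)]
cure_lid [(array([205., 336., 106., 126.]), 0.85)]
pt lid_hinge [(array([199.5, 363.6]), 0.75), (array([272.4, 201.3]), 0.59)]
pt lid_front [(array([215.4, 305.5]), 0.79)]
pt cure_box [(array([239.8, 403.2]), 0.63)]
pt rack [(array([307.7, 277.8]
[... 598 characters left out ...]
7., 238.,  23.,  55.]), 0.7), (array([400., 259.,  24.,  54.]), 0.17)]
cure_lid [(array([193., 192., 126.,  58.]), 0.7)]
pt lid_hinge [(array([209.2, 184.5]), 0.67)]
pt lid_front [(array([181. , 198.2]), 0.78)]
pt cure_box [(array([203.5, 223.7]), 0.81)]
pt rack [(array([370.7, 247.6]), 0.82), (array([219.7, 339.9]), 0.82)]
pt swatch [(array([401.1, 258.9]), 0.82)]
pt blank_a [(array([372.2, 246.1]), 0.75), (array([344. , 234.5]), 0.69)]
wrist [228.4 587.2 373.5] [-0.3  0.1 -1. ] (378.1867334508792, 378.1867334508792, 320.58559138128237, 233.5805411447662)
cure_box []
rack []
swatch []
blank_a []
cure_lid []
pt lid_hinge []
pt lid_front []
pt cure_box []
pt rack []
pt swatch []
pt blank_a []
```

View pics/side0.png

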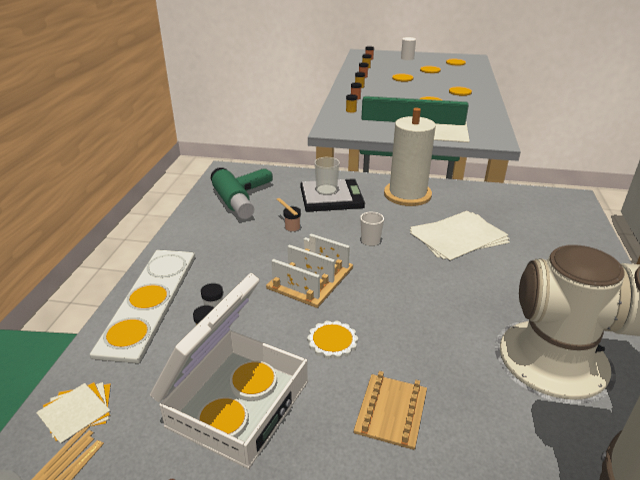

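View pics/top0.png

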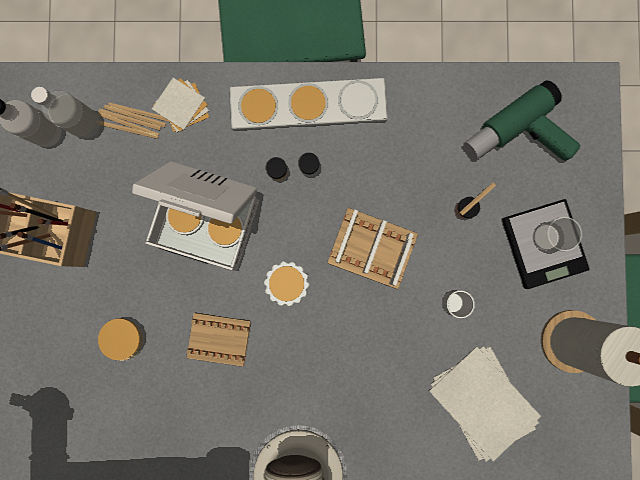

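Run:
```python
from h import *
np.set_printoptions(precision=1,suppress=True)
s=cam(arm.get_image('side'));t=cam(arm.get_image('top'))
for n,a,b in [('hinge',(199.5,363.6),(209.2,184.5)),('front',(215.4,305.5),(181,198.2)),('box',(239.8,403.2),(203.5,223.7)),('rack',(307.7,277.8),(370.7,247.6)),('sw',(328.1,258.1),(401.1,258.9)),('bm',(312.4,274.5),(372.2,246.1)),('be',(296.3,290.9),(344,234.5))]:
    print(n,*tri([ray(s,a),ray(t,b)]))
```

```text
hinge [643.5 192.   64.9] [np.float64(2.2426742566271685), np.float64(2.2426742566271334)]
front [590.6 208.6 220.2] [np.float64(0.8736798876352566), np.float64(0.8736798876351579)]
box [565.1 217.9   7.3] [np.float64(0.5597840872941635), np.float64(0.5597840872939575)]
rack [ 513.  -165.6    1.4] [np.float64(1.820655899654899), np.float64(1.8206558996548348)]
sw [ 481.2 -234.1   14.2] [np.float64(3.7369597072974567), np.float64(3.7369597072973546)]
bm [ 509.4 -169.3    9.2] [np.float64(4.916376448685678), np.float64(4.916376448685788)]
be [ 535.3 -105.1    7.7] [np.float64(5.635004066008953), np.float64(5.635004066008838)]
```

The side picture shows the open box around (235,370) and, in the rack at (310,285), three plates. The top picture shows the rack at (373,248), with plates at columns 347, 373 and 400. The smaller rack at (219,338) is the look-alike. The triangulated heights agree with the text. Next I plan the lid move.

```bash
cat >> h.py <<'E'
def down(ydir):
    """tool down, tool y along horizontal ydir"""
    y=np.r_[np.array(ydir,float)[:2],0]; y/=np.linalg.norm(y); z=np.array([0,0,-1.]); return np.c_[np.cross(y,z),y,z]
def rows(targets,st=None):
    st=st or arm.read_state(); R0=R.from_quat(st['ee_rot']).as_matrix(); p0=np.array(st['position'])
    for p,Rm in targets:
        d=R0.T@(np.array(p)-p0)/1000; a=np.degrees(R.from_matrix(R0.T@Rm).as_rotvec())
        print([round(float(v),4) for v in d]+[round(float(v),1) for v in a])
yaw=np.radians(-17.3); xb=np.array([np.cos(yaw),np.sin(yaw),0]); yb=np.array([-xb[1],xb[0],0]); Z=np.array([0,0,1.])
BOX=np.array([565,218,0.]); H=BOX+85*xb+60*Z
def lidpt(th,r,n=22): # point on lid
    return H-xb*(r*np.cos(th)-n*np.sin(th))+Z*(r*np.sin(th)+n*np.cos(th))
E
python3 - <<'E'
from h import *
np.set_printoptions(precision=3,suppress=True)
st=arm.read_state();R0=R.from_quat(st['ee_rot']).as_matrix();print(st['clock'],R0,st['joints'])
print(lidpt(1.11,170))
for s in (1,-1):
    Rm=down(s*yb); print(s)
    S=lambda th,g: lidpt(th,150)+xb*(11+g)
    rows([([400,420,320],Rm),(S(1.11,25)+70*Z,Rm),(S(1.11,25),Rm)])
E
```

```text
1.9 [[ 0.97  -0.244 -0.   ]
 [-0.244 -0.97   0.   ]
 [-0.    -0.    -1.   ]] [ 1.583  0.385  0.008 -0.    -1.194 -0.259]
[592.796 209.343 222.051]
1
[0.2853, 0.12, -0.0887, -0.0, -0.0, -176.8]
[0.5686, 0.2797, -0.0428, -0.0, -0.0, -176.8]
[0.5686, 0.2797, 0.0272, -0.0, -0.0, -176.8]
-1
[0.2853, 0.12, -0.0887, -0.0, 0.0, 3.2]
[0.5686, 0.2797, -0.0428, -0.0, 0.0, 3.2]
[0.5686, 0.2797, 0.0272, -0.0, 0.0, 3.2]
```

{"method": "servo_tool", "body": {"increments": [[0,0.05,0.02,-0.06,0,0,1],[0,0.1,0.045,-0.085,0,0,2],[0,0.15,0.065,-0.085,0,0,3],[0,0.2,0.085,-0.085,0,0,3.2],[0,0.25,0.11,-0.085,0,0,3.2],[0,0.3,0.135,-0.08,0,0,3.2],[0,0.35,0.16,-0.07,0,0,3.2],[0,0.4,0.19,-0.06,0,0,3.2],[0,0.45,0.215,-0.05,0,0,3.2],[0,0.5,0.245,-0.043,0,0,3.2],[0,0.55,0.27,-0.043,0,0,3.2],[0,0.569,0.28,-0.043,0,0,3.2]]}}

```text
clock: 3.4
position: [637.7, 193.2, 273.5]
ee_rot: [0.988, -0.152, -0.0, 0.0]
contact_force: [-0.5, 0.7, -0.0]
gripper_width: 0.0
grasp_force: 0.0
```

Run:
```python
from h import *
np.set_printoptions(precision=3,suppress=True)
st=arm.read_state();print(st['joints'],st['contact_force'],st['position'],lidpt(1.11,150))
Rm=down(-yb)
c=cam(arm.get_image('side'));t=cam(arm.get_image('top'))
a=arm.spot_point('side','lid_front')[:1];b=arm.spot_point('top','lid_front')[:1];print(a,b)
if a and b:print(tri([ray(c,a[0]['centre']),ray(t,b[0]['centre'])]))
S=lambda th,g,dz=0: (lidpt(th,150)+xb*(11+g)+Z*dz,Rm)
rows([S(1.11,25),S(1.11,8),S(1.1,0),S(1,0),S(.9,0),S(.8,0),S(.7,0),S(.6,0),S(.5,0),S(.4,0),S(.3,0),S(.2,0),S(.1,0),S(.05,0),S(0,0),S(0,0,-3)])
```

```text
[ 0.536  0.435  0.191  0.    -1.328  0.729] [-0.466  0.73  -0.048] [637.713 193.176 273.493] [601.287 206.698 204.137]
[{'centre': [213.4, 302.3], 'p': 0.98}] [{'centre': [179.3, 198.9], 'p': 0.71}]
(array([590.185, 210.202, 227.66 ]), [np.float64(1.2719285760750567), np.float64(1.2719285760746815)])
[-0.0, -0.0002, 0.07, 0.0, 0.0, -0.0]
[-0.017, -0.0001, 0.07, 0.0, 0.0, -0.0]
[-0.0265, -0.0001, 0.0705, 0.0, 0.0, -0.0]
[-0.0406, -0.0001, 0.0761, 0.0, 0.0, -0.0]
[-0.054, -0.0001, 0.083, 0.0, 0.0, -0.0]
[-0.0667, -0.0001, 0.0913, 0.0, 0.0, -0.0]
[-0.0786, -0.0001, 0.1008, 0.0, 0.0, -0.0]
[-0.0894, -0.0001, 0.1114, 0.0, 0.0, -0.0]
[-0.0991, -0.0001, 0.123, 0.0, 0.0, -0.0]
[-0.1076, -0.0001, 0.1356, 0.0, 0.0, -0.0]
[-0.1148, -0.0001, 0.1489, 0.0, 0.0, -0.0]
[-0.1206, -0.0001, 0.1629, 0.0, 0.0, -0.0]
[-0.125, -0.0001, 0.1774, 0.0, 0.0, -0.0]
[-0.1267, -0.0001, 0.1848, 0.0, 0.0, -0.0]
[-0.128, -0.0001, 0.1922, 0.0, 0.0, -0.0]
[-0.128, -0.0001, 0.1952, 0.0, 0.0, -0.0]
```

{"method": "servo_tool", "body": {"increments": [[0,0,0,0.04,0,0,0],[0,0,0,0.07,0,0,0],[0,-0.013,0,0.07,0,0,0],[0,-0.02,0,0.07,0,0,0],[0,-0.0265,0,0.0705,0,0,0],[0,-0.0335,0,0.073,0,0,0],[0,-0.0405,0,0.076,0,0,0],[0,-0.047,0,0.0795,0,0,0],[0,-0.054,0,0.083,0,0,0],[0,-0.0605,0,0.087,0,0,0],[0,-0.0665,0,0.091,0,0,0],[0,-0.0725,0,0.096,0,0,0]]}}

```text
clock: 5.1
position: [566.3, 217.3, 177.9]
ee_rot: [0.989, -0.151, -0.0, 0.0]
contact_force: [0.3, 0.5, 1.9]
gripper_width: -0.0
grasp_force: 0.9
```

{"method": "servo_tool", "body": {"increments": [[0,-0.006,0,0.005,0,0,0],[0,-0.0116,0,0.01,0,0,0],[0,-0.017,0,0.0155,0,0,0],[0,-0.022,0,0.021,0,0,0],[0,-0.0266,0,0.027,0,0,0],[0,-0.031,0,0.033,0,0,0],[0,-0.035,0,0.0395,0,0,0],[0,-0.039,0,0.046,0,0,0],[0,-0.042,0,0.053,0,0,0],[0,-0.045,0,0.06,0,0,0],[0,-0.048,0,0.067,0,0,0],[0,-0.05,0,0.074,0,0,0]]}}

```text
clock: 6.6
position: [518.7, 232.1, 103.8]
ee_rot: [0.989, -0.151, -0.0, 0.0]
contact_force: [-0.4, 0.5, 1.9]
gripper_width: 0.2
grasp_force: 0.6
```

{"method": "servo_tool", "body": {"increments": [[0,-0.001,0,0.006,0,0,0],[0,-0.002,0,0.012,0,0,0],[0,-0.003,0,0.018,0,0,0],[0,-0.003,0,0.021,0,0,0],[0,-0.003,0,0.023,0,0,0],[0,-0.003,0,0.024,0,0,0]]}}

```text
clock: 7.35
position: [516.2, 232.9, 82.5]
ee_rot: [0.989, -0.15, 0.0, 0.0]
contact_force: [-6.8, -0.5, 16.3]
gripper_width: 0.3
grasp_force: 8.4
```

Run:
```python
from h import *
np.set_printoptions(precision=2,suppress=True)
st=arm.read_state();print(st['clock'],st['contact_force'],st['position'],st['joints'])
c=cam(save('side','side1.png'));t=cam(arm.get_image('top'))
for n in ['lid_front','lid_hinge']:
    a=arm.spot_point('side',n)[:1];b=arm.spot_point('top',n)[:1]
    if a and b:print(n,tri([ray(c,a[0]['centre']),ray(t,b[0]['centre'])]))
```

```text
7.35 [-6.83 -0.47 16.27] [516.17 232.93  82.48] [ 0.71  0.44 -0.33  0.   -0.81  0.56]
lid_front (array([489.6 , 234.32,  78.93]), [np.float64(1.610187905844732), np.float64(1.6101879058447661)])
```

{"method": "servo_tool", "body": {"increments": [[0.5,0,0,-0.05,0,0,0],[0.5,0,0,-0.11,0,0,0],[0.5,0.01,0.05,-0.14,0,0,-1],[0.5,0.02,0.1,-0.14,0,0,-2],[0.5,0.035,0.15,-0.14,0,0,-3],[0.5,0.045,0.2,-0.14,0,0,-4],[0.5,0.054,0.23,-0.14,0,0,-5.3],[0.5,0.054,0.23,-0.14,0,0,-5.3],[0.5,0.054,0.23,-0.14,0,0,-5.3]]}}

```text
clock: 8.78
position: [499.4, -2.5, 220.3]
ee_rot: [0.994, -0.105, 0.0, -0.0]
contact_force: [0.3, 0.2, 0.7]
gripper_width: 42.9
grasp_force: 0.0
```

Run:
```python
from h import *
np.set_printoptions(precision=2,suppress=True)
c0=cam(save('side','side2.png'));t=cam(arm.get_image('top'))
for n in ['lid_front','lid_hinge','swatch','blank_a']:
    a=arm.spot_point('side',n)[:3];b=arm.spot_point('top',n)[:3]
    print(n,a,b)
    if n[:3]=='lid' and a and b:print(n,tri([ray(c0,a[0]['centre']),ray(t,b[0]['centre'])]))
st=arm.read_state();c=cam(save('wrist','w1.png'),st);print(st['clock'],st['position'],c[0],c[1][:,2])
for n in ['swatch','blank_a','rack']:
    print(n,arm.spot_point('wrist',n)[:3],[ (np.round(b['box']),b['p']) for b in arm.look_for('wrist',n)[:3]])
rows([([384,-277,218],down([-.386,-.922]))])
```

```text
lid_front [{'centre': [280.8, 387.8], 'p': 0.8}] [{'centre': [286.7, 282.2], 'p': 0.31}]
lid_front (array([ 480.51,   49.73, -122.01]), [np.float64(52.12679383412103), np.float64(52.12679383412113)])
lid_hinge [{'centre': [196.6, 362.8], 'p': 0.8}] [{'centre': [211.1, 183.4], 'p': 0.76}]
lid_hinge (array([648.31, 188.97,  62.49]), [np.float64(0.3222875983012968), np.float64(0.3222875983014278)])
swatch [{'centre': [326.6, 259.7], 'p': 0.9}] [{'centre': [398.3, 256.2], 'p': 0.65}]
blank_a [{'centre': [295.8, 290.1], 'p': 0.85}, {'centre': [310.2, 275.8], 'p': 0.65}] [{'centre': [373.0, 246.2], 'p': 0.85}, {'centre': [345.7, 236.8], 'p': 0.68}]
9.275 [499.24  -2.44 220.28] [575.64 -18.53 362.44] [-0.29  0.06 -0.95]
swatch [{'centre': [565.5, 162.1], 'p': 0.61}] [(array([591., 172.,  98., 158.]), 0.57)]
blank_a [{'centre': [428.9, 137.7], 'p': 0.85}, {'centre': [499.7, 153.9], 'p': 0.79}, {'centre': [245.0, 278.7], 'p': 0.45}] [(array([441., 139.,  60., 164.]), 0.76), (array([518., 155.,  82., 163.]), 0.58)]
rack [{'centre': [490.3, 150.7], 'p': 0.67}, {'centre': [305.1, 267.0], 'p': 0.22}] [(array([218., 395.,  88.,  80.]), 0.61), (array([502., 145., 224., 172.]), 0.58), (array([208.,  12.,  66.,  23.]), 0.45)]
[-0.0555, 0.2923, 0.0023, -0.0, -0.0, 10.7]
```

View pics/w1.png

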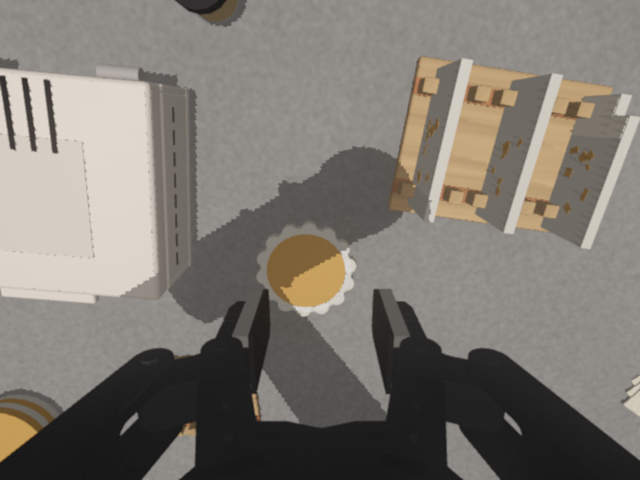

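View pics/side2.png

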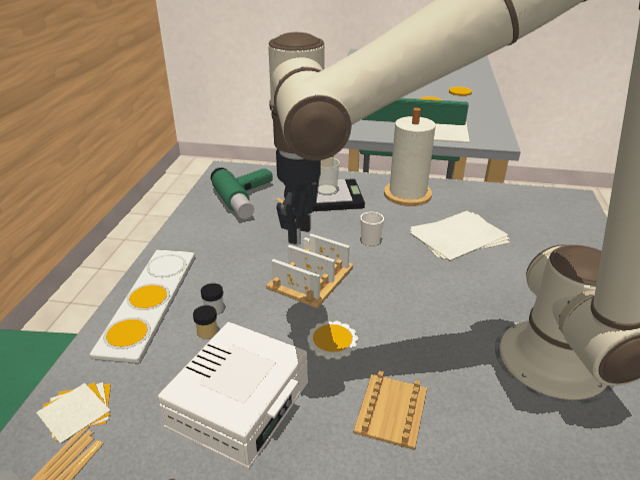

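The lid now lies flat, with its shut top at (235,385) in the side picture. In the wrist picture the notched plate is the rightmost one, with its notch at the far end (625,105). The notch appears upper left when seen from the +y side, so the label faces +y. Next I look from directly above it.

Run:
```python
from h import *
rows([([465,-227,220],down([-.386,-.922]))])
```

```text
[0.0133, 0.2265, 0.0003, -0.0, -0.0, 10.7]
```

{"method": "servo_tool", "body": {"increments": [[0.5,0.003,0.055,0,0,0,3],[0.5,0.006,0.11,0,0,0,6],[0.5,0.01,0.165,0,0,0,9],[0.5,0.013,0.215,0,0,0,10.7],[0.5,0.013,0.2265,0,0,0,10.7],[0.5,0.013,0.2265,0,0,0,10.7]]}}

```text
clock: 10.38
position: [464.5, -227.3, 220.2]
ee_rot: [0.98, -0.198, -0.0, -0.0]
contact_force: [0.8, -0.3, -1.1]
gripper_width: 42.5
grasp_force: 0.0
```

Run:
```python
from h import *
np.set_printoptions(precision=2,suppress=True)
st=arm.read_state();im=save('wrist','w2.png');c=cam(im,st);print(st['clock'],st['position'],st['ee_rot'],c[0])
np.savez('w2.npz',C=c[0],R=c[1],K=c[2])
for n in ['swatch','blank_a','rack']:
    print(n,arm.spot_point('wrist',n)[:3],[ (np.round(b['box']),b['p']) for b in arm.look_for('wrist',n)[:3]])
```

```text
10.375 [ 464.46 -227.33  220.15] [ 0.98 -0.2  -0.   -0.  ] [ 536.53 -257.33  362.3 ]
swatch [{'centre': [314.0, 180.0], 'p': 0.87}] [(array([425.,   5.,  43.,  10.]), 0.41)]
blank_a [{'centre': [173.6, 183.8], 'p': 0.62}, {'centre': [246.3, 180.6], 'p': 0.58}] [(array([156., 192.,  64., 155.]), 0.93), (array([233., 188.,  35., 153.]), 0.91)]
rack [{'centre': [244.8, 179.1], 'p': 0.71}] [(array([ 34., 430.,  67.,  47.]), 0.97), (array([239., 174., 194., 155.]), 0.87)]
```

View pics/w2.png

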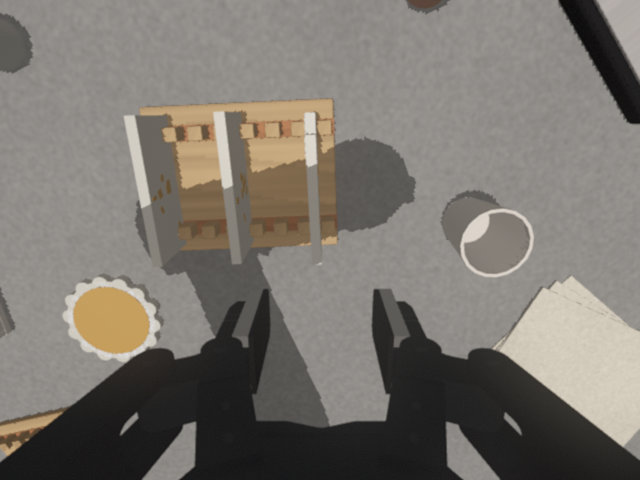

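The notched plate's top edge runs from (310,112), with the notch step at (311,136), to its near end at (319,264). I triangulate these against the matching points in the first wrist picture, (630,118) and (587,246).

Run:
```python
from h import *
np.set_printoptions(precision=2,suppress=True)
z=np.load('w2.npz');c2=(z['C'],z['R'],z['K'])
im=arm.get_image('wrist')
class S(dict):pass
st1={'position':[499.24,-2.44,220.28],'ee_rot':[.9944,-.105,0,0]}
c1=cam(im,st1)
for a,b in [((587,246),(319,264)),((630,118),(311,136))]:
    X,e=tri([ray(c1,a),ray(c2,b)]);print(X,e,onz(c2,b,72))
n=onz(c2,(319,264),72);f=onz(c2,(311,136),72);u=(f-n)/np.linalg.norm(f-n);print(np.linalg.norm(f-n),u, 'centre',n+60*u, np.degrees(np.arctan2(u[1],u[0])))
# side/top check
ctr=n+60*u;ctr[2]=12
print('side',proj(cam(arm.get_image('side')),ctr),'top',proj(cam(arm.get_image('top')),ctr))
# rack other plates for direction
for px in [((219,112),(237,263)),((131,116),(157,268))]:
    p,q=onz(c2,px[1],72),onz(c2,px[0],72);w=q-p;print(np.linalg.norm(w),np.degrees(np.arctan2(w[1],w[0])),(p+q)/2)
```

```text
[ 428.37 -209.89   70.41] [np.float64(0.8705945892913308), np.float64(0.8705945892913072)] [ 428.05 -209.97   72.  ]
[ 524.48 -244.12   66.26] [np.float64(0.12221203222384469), np.float64(0.12221203222380253)] [ 524.84 -244.39   72.  ]
102.7263322581977 [ 0.94 -0.34  0.  ] centre [ 484.58 -230.08   72.  ] -19.57818903643053
side [[324.9  259.57]] top [[399.42 259.06]]
118.81954369336314 -20.30490030972062 [ 510.83 -168.52   72.  ]
120.44224271764712 -21.24189390915891 [ 532.98 -106.53   72.  ]
```

Run:
```python
from h import *
y=np.radians(-20.8); D=down([np.sin(y),-np.cos(y)])
rows([([475.2,-226.5,34],D)])
```

```text
[0.0095, -0.004, 0.1864, -0.0, -0.0, -1.9]
```

{"method": "servo_tool", "body": {"increments": [[0.5,0.0095,-0.004,0.04,0,0,-1.9],[0.5,0.0095,-0.004,0.09,0,0,-1.9],[0.5,0.0095,-0.004,0.12,0,0,-1.9],[0.5,0.0095,-0.004,0.15,0,0,-1.9],[0.5,0.0095,-0.004,0.175,0,0,-1.9],[0.5,0.0095,-0.004,0.186,0,0,-1.9],[0.5,0.0095,-0.004,0.186,0,0,-1.9]]}}

```text
clock: 11.75
position: [474.9, -226.9, 34.0]
ee_rot: [0.984, -0.181, -0.001, 0.0]
contact_force: [-0.1, 0.5, 0.3]
gripper_width: 43.0
grasp_force: 0.0
```

Run:
```python
from h import *
st=arm.read_state();c=cam(save('wrist','w3.png'),st);print(st['position'],st['contact_force'],st['joints'])
```

```text
[ 474.8953072  -226.90650654   34.00495254] [-0.14794409  0.47653515  0.253285  ] [-1.37166442e-01  4.53760548e-01 -4.70425230e-01  2.20727517e-04
 -6.47678903e-01  1.34432254e+00]
```

View pics/w3.png

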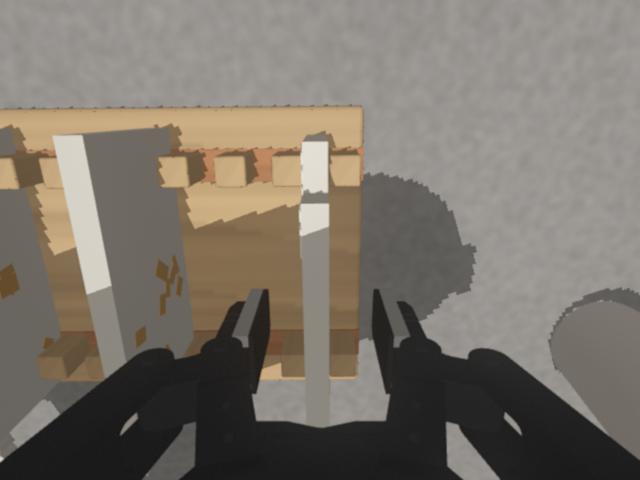

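The plate stands midway between the fingers: its top edge is at column 316, and the fingers are at columns 260 and 382. I close and lift.

{"method": "servo_tool", "body": {"increments": [[0,0,0,0,0,0,0],[0,0,0,0,0,0,0],[0,0,0,0,0,0,0],[0,0,0,0,0,0,0],[0,0,0,0,0,0,0],[0,0,0,0,0,0,0]]}}

```text
clock: 12.55
position: [475.7, -226.8, 35.3]
ee_rot: [0.984, -0.18, 0.001, 0.0]
contact_force: [-0.7, 3.3, 6.8]
gripper_width: 7.5
grasp_force: 59.1
```

{"method": "servo_tool", "body": {"increments": [[0,0,0,-0.006,0,0,0],[0,0,0,-0.02,0,0,0],[0,0,0,-0.045,0,0,0],[0,0,0,-0.075,0,0,0],[0,0,0,-0.11,0,0,0],[0,0,0,-0.15,0,0,0],[0,0,0,-0.19,0,0,0],[0,0,0,-0.23,0,0,0],[0,0,0,-0.26,0,0,0],[0,0,0,-0.27,0,0,0],[0,0,0,-0.27,0,0,0]]}}

```text
clock: 13.92
position: [474.5, -227.0, 304.3]
ee_rot: [0.983, -0.181, -0.0, -0.0]
contact_force: [0.2, -0.1, -1.7]
gripper_width: 7.1
grasp_force: 58.7
```

Run:
```python
from h import *
print(arm.read_state())
s=.5**.5; F=np.c_[[0,-1,0],[-s,0,-s],[s,0,-s]]; print(np.linalg.det(F))
rows([([480,-160,340],F)])
```

```text
{'clock': 13.925, 'joints': array([-1.37690697e-01,  1.69718601e-01, -1.07209624e-01, -2.86079670e-04,
       -1.29390332e+00,  1.34409373e+00]), 'joint_vel': array([ 0.00184309,  0.02432775, -0.0357501 , -0.0109734 ,  0.00711612,
       -0.00082911]), 'joint_efforts': array([-3.15067568e-02, -3.00769401e+01,  2.05162328e+01,  4.62181985e+00,
       -2.90911691e-02, -1.54903431e-03]), 'position': array([ 474.45571722, -226.98828996,  304.31869468]), 'ee_rot': array([ 9.83440959e-01, -1.81228754e-01, -2.37125598e-05, -1.36671011e-04]), 'contact_force': array([ 0.20732817, -0.08879834, -1.67461463]), 'wrist_torque': array([-0.0195081 ,  0.03375492, -0.00526159]), 'grasp_force': 58.72811436653137, 'gripper_width': 7.070793993736727}
1.0
[-0.0187, -0.0646, -0.0357, 39.3, 27.1, 65.3]
```

{"method": "servo_tool", "body": {"increments": [[0,-0.001,-0.004,-0.002,2,1.4,3.3],[0,-0.003,-0.01,-0.006,6,4.1,10],[0,-0.005,-0.016,-0.009,10,6.9,16.6],[0,-0.007,-0.023,-0.013,14,9.7,23.3],[0,-0.009,-0.03,-0.017,18,12.4,29.9],[0,-0.011,-0.036,-0.02,22,15.2,36.6],[0,-0.013,-0.043,-0.024,26,17.9,43.2],[0,-0.015,-0.049,-0.027,30,20.7,49.8],[0,-0.016,-0.055,-0.031,34,23.4,56.5],[0,-0.018,-0.06,-0.034,37,25.5,61.5],[0,-0.0187,-0.0646,-0.0357,39,26.9,64.8],[0,-0.0187,-0.0646,-0.0357,39.3,27.1,65.3]]}}

```text
clock: 15.42
position: [478.7, -159.3, 337.0]
ee_rot: [0.655, -0.653, 0.269, -0.269]
contact_force: [-0.4, -0.4, 0.1]
gripper_width: 7.3
grasp_force: 58.8
```

{"method": "servo_tool", "body": {"increments": [[0,0,0,0,0,0,0],[0,0,0,0,0,0,0],[0,0,0,0,0,0,0]]}}

```text
clock: 15.8
position: [480.8, -160.3, 340.1]
ee_rot: [0.654, -0.653, 0.271, -0.271]
contact_force: [-0.1, -0.2, -0.9]
gripper_width: 7.7
grasp_force: 58.9
```

Run:
```python
from h import *
np.set_printoptions(precision=3,suppress=True)
st=arm.read_state();print(st['clock'],st['joints'],st['joint_vel'],R.from_quat(st['ee_rot']).as_matrix())
s=save('side','s3.png')['color'];t=save('top','t3.png')['color']
w=save('wrist','w4.png')['color']
cv2.imwrite('pics/m3.png',np.hstack([cv2.resize(t[100:340,240:560],(400,300)),cv2.resize(w,(400,300))])[:,:,::-1])
```

```text
15.8 [-0.002 -0.212 -0.606 -0.003 -0.392  0.005] [ 0.001 -0.004 -0.005  0.003  0.002 -0.003] [[ 0.001 -0.707  0.707]
 [-1.    -0.001  0.   ]
 [ 0.001 -0.707 -0.707]]
```

View pics/m3.png

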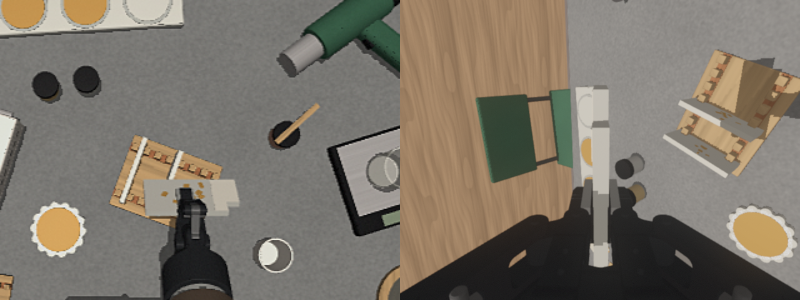

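View pics/s3.png

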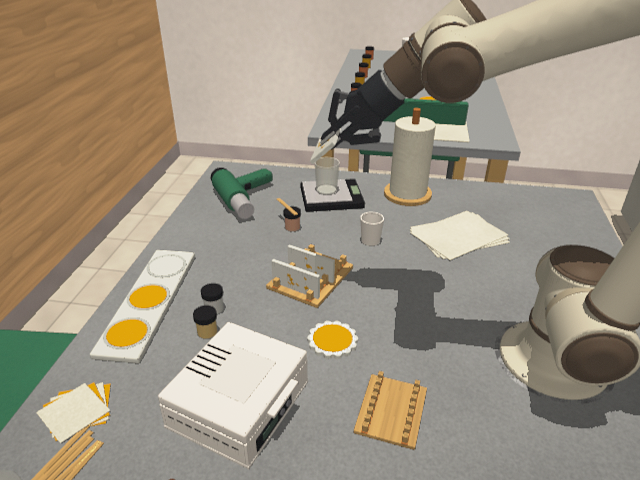

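The top crop shows the frosted label at the right end, facing up, with its notch on the robot's side, which is the uppermost edge. The fingers are on the clear part. I check the lid once more before handing in.

Run:
```python
from h import *
s=cam(arm.get_image('side'));t=cam(arm.get_image('top'))
a=arm.spot_point('side','lid_front');b=arm.spot_point('top','lid_front');print(a,b)
for th in (0,.05,.1):print(th,proj(s,lidpt(th,170)),proj(t,lidpt(th,170)))
if a and b:print(tri([ray(s,a[0]['centre']),ray(t,b[0]['centre'])]))
```

```text
[{'centre': [277.6, 389.2], 'p': 0.83}, {'centre': [316.6, 152.1], 'p': 0.33}] [{'centre': [183.3, 255.2], 'p': 0.61}, {'centre': [390.5, 244.0], 'p': 0.45}, {'centre': [342.2, 234.1], 'p': 0.31}]
0 [[279.73748599 392.10988166]] [[182.71158198 258.17051195]]
0.05 [[278.84812798 388.26591672]] [[181.76993991 257.44061116]]
0.1 [[277.72505525 384.32230732]] [[180.88626068 256.50929072]]
(array([488.96327919, 240.94507409,  85.3534036 ]), [np.float64(1.117276095381153), np.float64(1.1172760953812542)])
```

```bash
python3 -c "
from bench import arm
print(arm.job_done())"
```

```text
the job is handed in; nothing more can be done
None
```

The lid is shut, and the job was handed in with the arm holding the notched plate by its clear part, lower edge about 30 cm up, label tipped back 45° towards the student. I judged the lid shut from the push: it stopped at the shut height (82.5 mm) under 16 N, though a last camera estimate of its front edge read about 3 mm higher.

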